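# Hang the screwdriver on the balancer hook and bring it over the board

## Robot

A 6-joint arm with a two-finger parallel gripper is mounted at the origin on a cart in front of the work surface, level with it; the furniture and walls round the work are solid. World frame = base frame: x ahead of the robot, y to its left, z up, the work surface at z = 0. Lengths are in m, angles in degrees, forces in N, time in s.
With the tool pointing down it reaches from about 0.3 to 0.75 m from the base axis. Payload 8.5 kg.
Tool frame: the origin (TCP) lies on the centre line of the jaws, within the pads' length; the fingertips stand 11 mm ahead of it and the grasp point (between the pads) lies 8 mm behind it; z points along the fingers, y is the line along which they close (so a half turn about z gives the same grasp; the last joint's range is limited). The gripper opens to 85 mm and grips with 20 to 120 N. Pads are 22 mm wide; open, the fingers measure 114 mm over their backs; the gripper's body (76 mm by 85 mm) begins 54 mm behind the grasp point. The pads swing forward as they close: fully open they stand 13 mm farther back than shut.
Start: joints at [-76.507, 21.807, 74.336, -0, 83.858, -12.336], TCP at [0.24, -0.495, 0.242] pointing down, gripper open.
Joint ranges: [-178.18, 178.18], [-50.72, 133.34], [12.68, 142.11], [-81.47, 261.47], [9.98, 163.14], [-165.26, 165.26]. Speed limits (degrees/s): [136.94, 136.94, 180, 180, 180, 180].

## Interface

Orientations are given as a 3x3 rotation matrix whose columns are the frame's x, y, z axes.
In Python, from rig import env gives the robot as it stands.
- The arm moves only by the shell command python3 nudge.py 'ROWS' [FORCE]. ROWS is 1 to 10 rows, parted by a bar, with the numbers parted by commas; each row has 5 numbers: dx, dy, dz in units of 25 mm, then a turn about the tool's z in degrees, then the finger opening in m; each row shifts and turns the commanded pose from where the row before left it, along the tool's axes as they then stand; what a row does not reach is not made up. A row lasts 1/10 s, in which the tool goes at most 0.05 m and 8.59 degrees, less where a joint would pass 70% of its speed; a pose out of reach is approached as far as the arm can. The fingers move at their own pace and stop on an object; FORCE is the grip in N (left out, the last holds). Time passes only in rows, so rows that do not move let the fingers close. It prints the time, the measured TCP pose, the force, the opening and the grip force at its end. Input that does not fit is refused with a message, and nothing moves.
- env.observe(): the state, without advancing time (a new reading comes with each control period).
- env.get_image(name): name is "scene" or "top" or "wrist"; returns a dict with "pixels" (480x640x3 uint8, red, green, blue), "K" (3x3 intrinsics, pixels), "extrinsics" (4x4, takes a point from world to camera coordinates). Camera axes: x right, y down, z forward; pixel columns grow to the right and rows downward; lengths in m; the calibration is good to about 2 mm. The wrist camera is an equidistant fisheye: a pixel r from the principal point sees the ray r / f radians off the axis. A picture is of the moment at which its call begins. There is no depth.
- env.close_job(): hands the job in; it is judged then, once.
The state is a dict: "time_s": time; "q": joint angles; "qvel": joint speeds; "joint_efforts": joint torques, N m; "position": TCP position; "tool_rot": TCP orientation; "ft_force": force on the tool from outside, world axes, zero at the start; "wrist_torque": the same for the moment, N m; "grip_width": finger opening in m; "gripper_force": force on a finger pad.
Only numpy, scipy, OpenCV 4.12 (cv2) and the standard library are available. Lean on these libraries where they do the work, as an engineer would, in place of code of your own. Each camera call takes 0.05 s, during which the arm holds its last target. There are 200 camera calls.

## Task

Hang the screwdriver that stands in its stand on the spring balancer: draw the balancer's hook down by its grip, pass it through the screwdriver's wire bail and let it up gently, never letting the hook fly up, until the balancer carries the screwdriver clear of the stand. Then bring it over the middle of the circuit board held in the vice and leave it hanging there still, let go, without striking the board or disturbing the tip-cleaner pot behind the vice or the small relay to the left of it.

Things in the scene. Friction and masses are not known exactly. Their poses are not given: they have to be found in the camera images.
- hook: Open steel J-hook (7 mm wire) on the end of the balancer's jointed arm. Origin on its vertical swivel axis, level with the inside bottom of the hook; z up, x the way its tip points. The shank comes down on the axis, the bowl runs out along x; wire down to z -7, tip at x 34 with its top at z 20, clear throat 26 mm between shank and tip. The arm's end lies above it, underside at z 42, top at z 55.
- hook_seat (a point): the hook's seat, where a hung bail lies: inside bottom of the bowl, 16 mm from the hook's origin along its x
- hook_grip (a point): middle of the upright black grip over the hook, 76 mm above the hook's origin: a ribbed block 34 mm along the hook's x, 16 mm along its y, 37 mm high, to be held from above across the 16 mm. It is one piece with the hook: turning it turns the hook on its free swivel. Hook and arm also move freely sideways and stay where left, 0.08 to 0.36 m from the column; only up and down is sprung.
- carriage (a joint): how far the balancer's carriage, arm and hook are drawn down, in m: 0 fully up (hook origin 275 mm above the worktop), 0.15 lowest. A spring pulls up with about 2.3 N at the top and 1 N more for each 10 mm down (15 N near the stand's height); let go empty, it flies up. With the screwdriver on, it floats by itself somewhere between 0 and 0.025.
- balancer: the fixed spring balancer: round grey base 100 mm across, aluminium column 26 mm thick, 372 mm high, behind the stand. Origin: centre of the underside. A level two-link arm (190 and 180 mm between pivots) goes from the carriage on the column to the hook, its elbow always bent out to the left as seen from the robot
- driver: inline cordless screwdriver, 175 mm long, 43 mm across, about 0.35 kg, standing bit down in its stand. Origin: centre of the underside of its clutch ring, which rests on the stand's rim; z up along it, housing top at z 92. Its bail (loop of 5 mm steel wire) stands in its y-z plane: legs at y -24 and +24, narrowing to a flat 16 mm top. A hook can pass through along the driver's x, from either side
- bail_top (a point): middle of the underside of the bail's top bar, 139.5 mm above the driver's origin; the bail is open for 47 mm below this point, down to the housing, and 42 mm wide below a narrower top. This comes to lie in the hook's seat. The bail's openings face roughly to the robot and to the column behind, so the room to bring a hook in is on the robot's side
- bit_tip (a point): tip of the screwdriver's bit, on its axis, 30 mm below the driver's origin
- stand: fixed screwdriver stand: foot 72 mm across, upright aluminium cup 47 mm across, 40 mm high, bore 33 mm. Origin: centre of the underside. The bit must rise 30 mm to clear its rim
- board_mid (a point): middle of the upper face of the blue circuit board (104 x 150 mm) lying level in the vice at the front of the bench, 66 mm above the worktop (vice jaws reach 68 mm, the vice's knob at its right front corner 88 mm)
- board_on_vice: the circuit board itself, fixed in the vice; its origin lies at the middle of its left edge, not at its centre
- tip_cleaner: cream round tip-cleaner pot, 60 mm across, 48 mm high, a loose bystander behind the right end of the vice; origin centre of underside
- relay: blue relay block 13 x 29 x 16 mm, a loose bystander left of the vice; origin centre of underside

How it is judged:
By the outcome, as a careful person would: the job done as asked, in the order asked, and still so for the second after the job is handed in, with the robot touching nothing.
It also fails if it takes over 48 s, if anything falls off the work surface, if the arm or the gripper's body presses on something with over 40 N, if the wrist force passes 120 N, or if a joint passes its speed limit or range.

## Working session

There is one attempt and no reset: what is moved stays moved. The work goes in short steps, Python scripts to look and compute and a shell command to move; the robot and the scene stay as the last step left them, time stands still between calls to the robot, and variables do not carry over. Pictures are saved under pics/ and viewed, at most 10 in all, crops included, and the job is handed in when it is done.

```bash
ls; mkdir -p pics; python3 - <<'E'
from rig import env
import cv2,numpy as np
for n in("scene","top"):
    d=env.get_image(n);cv2.imwrite(f"pics/{n}0.png",d["pixels"][:,:,::-1]);np.savez(f"{n}0.npz",**d)
    print(n,d["K"].tolist(),np.round(d["extrinsics"],4).tolist())
s=env.observe();print(s["time_s"],s["position"],s["tool_rot"],s["ft_force"],s["grip_width"])
E
```

```text
nudge.py
pics
rig.py
scene [[493.8824444627779, 0.0, 328.13027186490615], [0.0, 493.8824444627779, 225.91629829822392], [0.0, 0.0, 1.0]] [[-0.8679, -0.4966, -0.008, 0.4007], [-0.3704, 0.6579, -0.6558, 0.4269], [0.3309, -0.5662, -0.7549, 0.8169], [0.0, 0.0, 0.0, 1.0]]
top [[535.5005368971821, 0.0, 318.8434936646301], [0.0, 535.5005368971821, 238.38751770503427], [0.0, 0.0, 1.0]] [[-0.0142, -0.9999, 0.0031, -0.1452], [-0.9703, 0.013, -0.2415, 0.6125], [0.2415, -0.0064, -0.9704, 1.3024], [0.0, 0.0, 0.0, 1.0]]
0.1 [ 0.23955107 -0.49481967  0.24179667] [[ 9.00107138e-01  4.35668504e-01 -3.07186312e-04]
 [ 4.35668540e-01 -9.00106360e-01  1.21025915e-03]
 [ 2.50771438e-04 -1.22319431e-03 -9.99999220e-01]] [0.25016671 0.51489029 1.00597458] 0.08559904252167932
```
View pics/scene0.png

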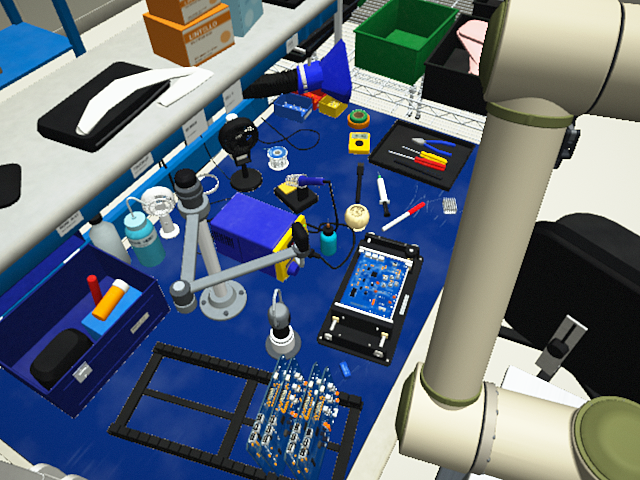

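View pics/top0.png

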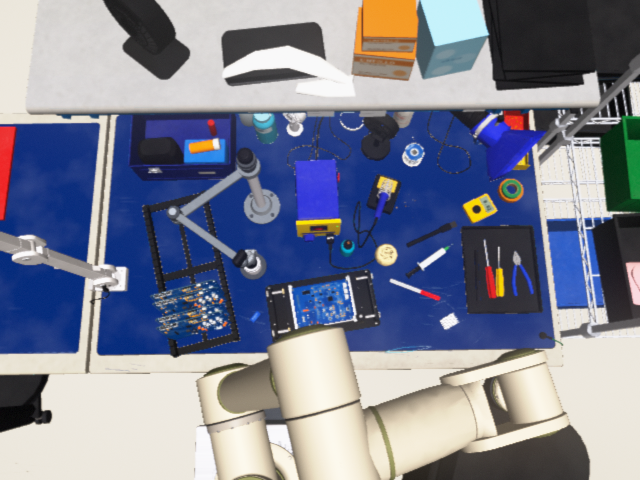

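```bash
python3 - <<'E'
import cv2,numpy as np
a=cv2.imread("pics/scene0.png")[215:365,250:350];b=cv2.imread("pics/top0.png")[215:315,210:310]
c=np.zeros((600,800,3),np.uint8)
c[:,:400]=cv2.resize(a,(400,600),interpolation=cv2.INTER_CUBIC);c[:400,400:]=cv2.resize(b,(400,400),interpolation=cv2.INTER_CUBIC)
cv2.imwrite("pics/crop0.png",c)
for n in("scene","top"):
    d=np.load(n+"0.npz");E=d["extrinsics"];print(n,-E[:3,:3].T@E[:3,3])
E
```

```text
scene [0.23560093 0.38068469 0.89984091]
top [ 0.27780016 -0.14474049  1.41218244]
```

View pics/crop0.png

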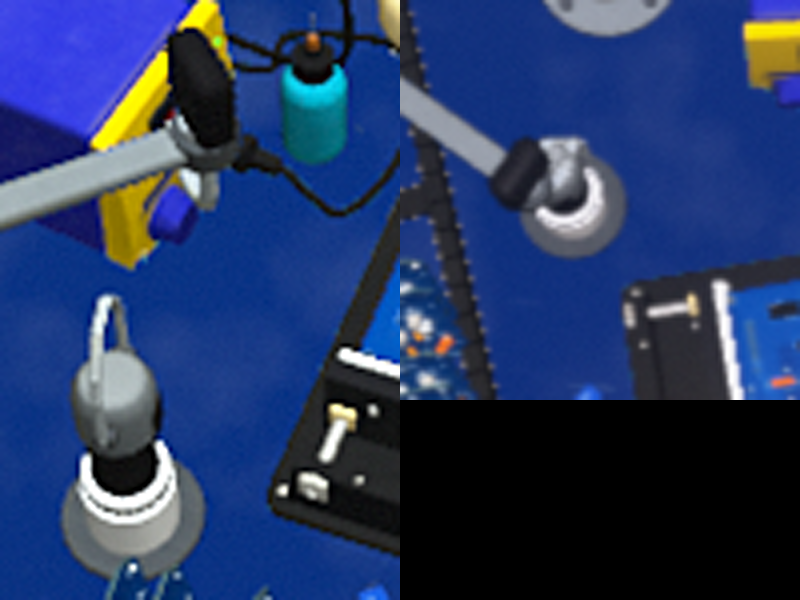

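```bash
cat > h.py <<'E'
import numpy as np,cv2
def ray(d,u,v):
    K,E=d["K"],d["extrinsics"];x=np.array([(u-K[0,2])/K[0,0],(v-K[1,2])/K[1,1],1.])
    if d.get("fish"):
        r=np.hypot(*x[:2]);x=np.array([*(np.sin(r)*x[:2]/r),np.cos(r)])
    R=E[:3,:3];w=R.T@x;return -R.T@E[:3,3],w/np.linalg.norm(w)
def plane(d,u,v,z):
    o,w=ray(d,u,v);return o+w*(z-o[2])/w[2]
def tri(*obs):
    A=np.zeros((3,3));b=np.zeros(3);L=[ray(*o) for o in obs]
    for o,w in L:
        P=np.eye(3)-np.outer(w,w);A+=P;b+=P@o
    p=np.linalg.solve(A,b);return p,[round(float(np.linalg.norm(np.cross(p-o,w)))*1e3,1) for o,w in L]
def proj(d,p):
    c=d["extrinsics"]@np.append(p,1);c=c[:3]
    if d.get("fish"):
        r=np.hypot(c[0],c[1]);t=np.arctan2(r,c[2]);q=np.array([c[0]/r*t,c[1]/r*t])
    else:q=c[:2]/c[2]
    K=d["K"];return np.array([K[0,0]*q[0]+K[0,2],K[1,1]*q[1]+K[1,2]])
def load(n): d=dict(np.load(n+".npz"));d["fish"]="wrist" in n;return d
def snap(env,n,tag):
    d=env.get_image(n);np.savez(f"{n}{tag}.npz",**d);cv2.imwrite(f"pics/{n}{tag}.png",d["pixels"][:,:,::-1]);d["fish"]=n=="wrist";return d
E
python3 - <<'E'
from h import *
np.set_printoptions(precision=4,suppress=True)
s,t=load("scene0"),load("top0")
print("grip",tri((s,301,236.5),(t,240.3,258)))
print("foot t",plane(t,253.2,267,.004),"s",plane(s,283.2,345,.004))
print("bail t",plane(t,250.5,250.5,.182),"s",plane(s,276.5,290,.182),tri((s,276.5,290),(t,250.5,250.5)))
print("column base t",plane(t,262,206,.005),"s",plane(s,223,301,.01))
print("pot top t",plane(t,386,255,.048),"s",plane(s,357,215,.048))
print("relay t",plane(t,255,316,.016),"s",plane(s,347,369,.01))
# board blue corners, top and scene
for q in((289,287),(353,277)):print("board t",plane(t,*q,.066))
for q in((336,305),(360,249),(415,260),(393,318)):print("board s",plane(s,*q,.066))
E
```

```text
grip (array([0.5013, 0.0069, 0.3522]), [1.6, 1.6])
foot t [0.5517 0.0225 0.004 ] s [0.5504 0.0248 0.004 ]
bail t [0.5567 0.0083 0.182 ] s [0.5552 0.0138 0.182 ] (array([0.5588, 0.0094, 0.1735]), [0.2, 0.2])
column base t [0.7218 0.0008 0.005 ] s [0.7148 0.0046 0.01  ]
pot top t [ 0.5703 -0.3282  0.048 ] s [ 0.5671 -0.3204  0.048 ]
relay t [0.4201 0.0144 0.016 ] s [0.4149 0.0092 0.01  ]
board t [ 0.4869 -0.0763  0.066 ]
board t [ 0.5103 -0.2392  0.066 ]
board s [ 0.4855 -0.0738  0.066 ]
board s [ 0.5088 -0.2213  0.066 ]
board s [ 0.3944 -0.2519  0.066 ]
board s [ 0.376  -0.1024  0.066 ]
```

The rows are not in the units I measure in: shifts go in units of 25 mm. I convert before sending: -0.045 m is -1.8, -0.034 m is -1.36.

```bash
python3 nudge.py '0,0,-1.8,0,0.085 | 0,0,-1.8,0,0.085 | 1.2,-1.36,-0.68,0,0.085 | 1.2,-1.36,-0.68,0,0.085 | 1.2,-1.36,-0.68,0,0.085 | 1.2,-1.36,-0.68,0,0.085 | 1.2,-1.36,-0.68,0,0.085 | 1.2,-1.36,-0.68,0,0.085 | 1.2,-1.36,-0.68,0,0.085 | 1.2,-1.36,-0.68,0,0.085' 60
python3 nudge.py '1.2,-1.36,0,0,0.085 | 0,0,0,8,0.085 | 0,0,0,8,0.085 | 0,0,0,8,0.085 | 0,0,0,0,0.085 | 0,0,0,0,0.085 | 0,0,0,0,0.085'
python3 - <<'E'
from rig import env
from h import *
for n in("wrist","scene","top"):
    d=snap(env,n,1)
    if n=="wrist":print(d["K"],d["extrinsics"])
s=env.observe();print(s["time_s"],s["q"],s["ft_force"])
E
```

```text
time_s: 1.1
position: [0.337, -0.1438, 0.4689]
tool_rot: [[0.9, 0.435, -0.0], [0.435, -0.9, 0.0], [0.0, -0.0, -1.0]]
ft_force: [0.8, 0.1, 0.9]
grip_width: 0.0848
gripper_force: 0.0
time_s: 1.8
position: [0.3493, -0.1021, 0.4682]
tool_rot: [[0.999, 0.034, -0.0], [0.034, -0.999, 0.0], [-0.0, -0.0, -1.0]]
ft_force: [0.2, -0.4, -0.5]
grip_width: 0.085
gripper_force: 0.0
[[371.64829954   0.         313.8810325 ]
 [  0.         371.64829954 243.37704306]
 [  0.           0.           1.        ]] [[ 3.56250453e-02 -9.99365012e-01 -6.54302304e-04 -1.13656042e-01]
 [-9.57096048e-01 -3.43066387e-02  2.87732879e-01  2.30226854e-01]
 [-2.87572619e-01 -9.62426670e-03 -9.57710479e-01  6.94371435e-01]
 [ 0.00000000e+00  0.00000000e+00  0.00000000e+00  1.00000000e+00]]
1.95 [-3.51275271e+01 -1.92257579e+00  6.80340955e+01 -3.34337198e-04
  1.13896613e+02  5.29876270e+01] [-0.11172592 -0.20234158 -0.31945112]
```

View pics/wrist1.png

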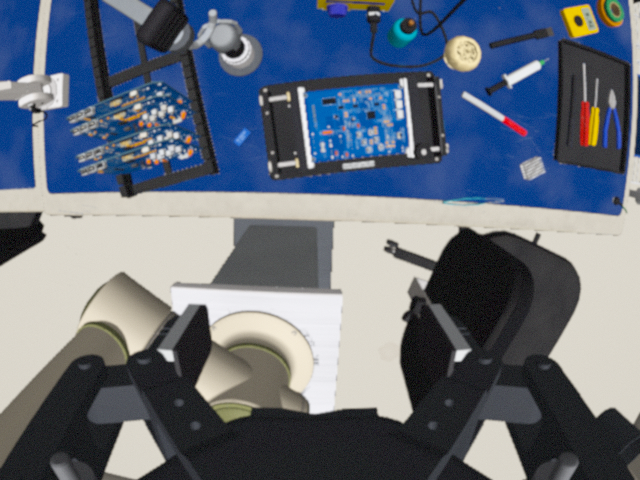

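Converted, -0.033 m is -1.32, 0.024 m is 0.96.

```bash
python3 nudge.py '0.96,-1.32,0,0,0.085 | 0.96,-1.32,0,0,0.085 | 0.96,-1.32,0,0,0.085 | 0,0,0,2,0.085 | 0,0,0,0,0.085'
python3 - <<'E'
from rig import env
from h import *
np.set_printoptions(precision=1,suppress=True)
ds={n:snap(env,n,2) for n in("wrist","scene")}
w,s=ds["wrist"],ds["scene"]
print(proj(w,[.501,.007,.351]),proj(w,[.551,.024,.18]),proj(s,[.501,.007,.275]),proj(s,[.551,.024,.182]))
w1=load("wrist1")
u,v=proj(w,[.53,.015,.2]).astype(int)
def crop(im,u,v,W,H,k):
    u0=min(max(u-W//2,0),640-W);v0=min(max(v-H//2,0),480-H);print("origin",u0,v0);return cv2.resize(im[v0:v0+H,u0:u0+W],None,fx=k,fy=k,interpolation=cv2.INTER_CUBIC)
a=crop(w["pixels"],u,v,200,150,2)
b=crop(w1["pixels"],355,125,200,150,2)
c=crop(s["pixels"],290,280,100,150,4)
cv2.imwrite("pics/c2.png",np.hstack([np.vstack([a,b]),c])[:,:,::-1])
E
```

```text
time_s: 2.45
position: [0.4185, -0.0, 0.468]
tool_rot: [[1.0, -0.001, -0.001], [-0.001, -1.0, 0.0], [-0.001, -0.0, -1.0]]
ft_force: [-0.3, -0.0, 0.8]
grip_width: 0.085
gripper_force: 0.0
[304.2 123.3] [292.8  84. ] [302.6 267.9] [275.2 295.4]
origin 200 25
origin 255 50
origin 240 205
```

View pics/c2.png

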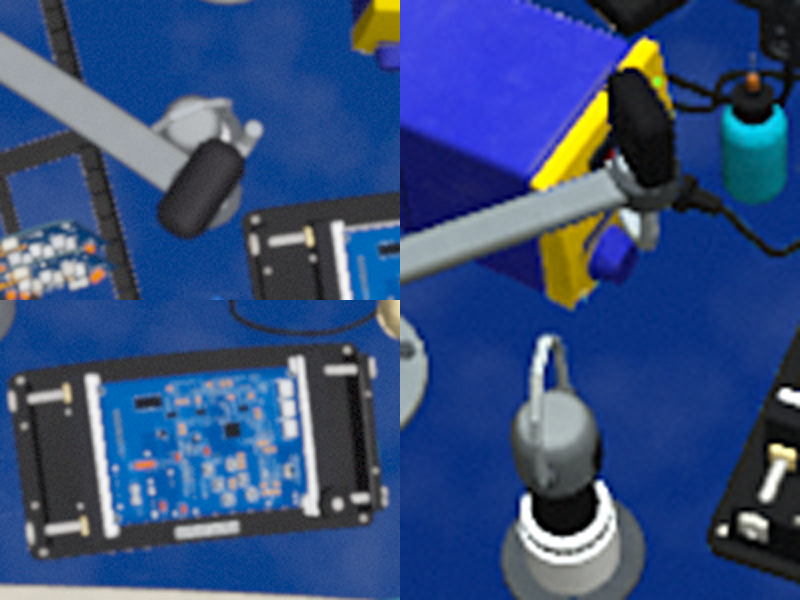

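```bash
python3 - <<'E'
from h import *
w=load("wrist2");s=load("scene2")
a=cv2.resize(w["pixels"][60:150,265:345],None,fx=6,fy=6,interpolation=cv2.INTER_CUBIC)
b=cv2.resize(s["pixels"][280:370,262:315],None,fx=6,fy=6,interpolation=cv2.INTER_CUBIC)
cv2.imwrite("pics/c3.png",np.hstack([a,b])[:,:,::-1])
np.set_printoptions(precision=4,suppress=True)
# board: blue region quad in wrist1
w1=load("wrist1");t=load("top0")
hsv=cv2.cvtColor(w1["pixels"],cv2.COLOR_RGB2HSV)
q=[(308.5,89),(403,79),(410.5,146),(308.5,163)]
p=[plane(w1,*x,.066) for x in q];print(np.array(p),np.mean(p,0))
print([np.linalg.norm(p[i]-p[i-1]) for i in range(4)])
E
```

```text
[[ 0.4899 -0.0888  0.066 ]
 [ 0.5138 -0.2229  0.066 ]
 [ 0.4163 -0.239   0.066 ]
 [ 0.3835 -0.0924  0.066 ]] [ 0.4509 -0.1608  0.066 ]
[np.float64(0.10648704057832083), np.float64(0.13626204912207496), np.float64(0.09879572122869303), np.float64(0.150208569932366)]
```

View pics/c3.png

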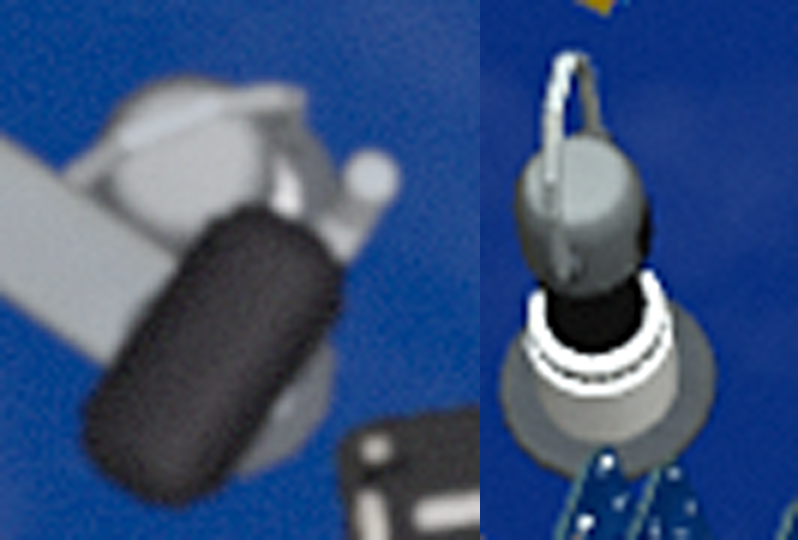

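```bash
python3 - <<'E'
from h import *
np.set_printoptions(precision=4,suppress=True)
w=load("wrist2");s=load("scene2");t=load("top0")
W=lambda x,y,z:plane(w,265+x/6,60+y/6,z)
S=lambda x,y,z:plane(s,262+(x-480)/6,280+y/6,z)
print("bar",W(220,103,.184),W(300,95,.184),"scene",S(557,62,.184),S(590,62,.184), S(572,55,.184))
print("housing",W(185,165,.132),"S",S(580,190,.125))
print("foot S",S(610,375,.004), "rim S",S(600,328,.040))
tip=W(372,175,.293);print("tip",tip,"grip top",W(213,355,.370), W(285,230,.37),W(140,490,.36))
g=tri((s,240+645/4-100,205+125/4),(w,300.5,119.2));print(g)
# predictions
c=np.array([.551,.024])
for psi in(0,10,20,30,40):
    r=np.deg2rad(psi);y=np.array([-np.sin(r),np.cos(r)])
    o=[]
    for l,z in((8,.1835),(-8,.1835),(24,.125),(-24,.125)):
        P=[*(c+y*l/1e3),z];o+=[np.round((proj(w,P)-[265,60])*6),np.round((proj(s,P)-[262,280])*6+[480,0])]
    print(psi,*o)
E
```

```text
bar [0.5581 0.0141 0.184 ] [ 0.5596 -0.0004  0.184 ] scene [0.5564 0.0168 0.184 ] [0.5481 0.0121 0.184 ] [0.554  0.0127 0.184 ]
housing [0.5531 0.023  0.132 ] S [0.5512 0.0216 0.125 ]
foot S [0.5526 0.0198 0.004 ] rim S [0.5518 0.0219 0.04  ]
tip [ 0.531  -0.0099  0.293 ] grip top [0.5029 0.0087 0.37  ] [0.5158 0.0015 0.37  ] [0.489  0.0168 0.36  ]
(array([0.5015, 0.008 , 0.3531]), [2.6, 2.6])
0 [122. 142.] [543. 110.] [210. 141.] [574.  69.] [ 67. 181.] [531. 258.] [297. 178.] [620. 137.]
10 [123. 149.] [547. 112.] [209. 134.] [570.  67.] [ 69. 200.] [544. 263.] [295. 159.] [608. 132.]
20 [125. 157.] [552. 113.] [207. 126.] [565.  66.] [ 74. 219.] [557. 266.] [290. 140.] [595. 129.]
30 [128. 163.] [557. 113.] [204. 120.] [561.  66.] [ 82. 236.] [571. 267.] [282. 123.] [581. 128.]
40 [132. 169.] [562. 113.] [200. 114.] [556.  66.] [ 94. 252.] [585. 266.] [270. 107.] [567. 129.]
```

Converted, 0.042 m is 1.68, 0.0415 m is 1.66.

```bash
python3 nudge.py '1.68,-0.16,0,0,0.06 | 1.66,-0.16,0,0,0.06 | 0,0,0,7.75,0.06 | 0,0,0,7.75,0.06 | 0,0,0,7.75,0.06 | 0,0,1.2,7.75,0.06 | 0,0,1.2,0,0.06 | 0,0,1.2,0,0.06 | 0,0,0,0,0.06 | 0,0,0,0,0.06' 80
python3 - <<'E'
from rig import env
from h import *
snap(env,"wrist",4);snap(env,"scene",4)
s=env.observe();print(s["time_s"],s["ft_force"],s["q"])
E
```

```text
time_s: 3.55
position: [0.5017, 0.0063, 0.3795]
tool_rot: [[0.855, -0.518, 0.001], [-0.518, -0.855, -0.0], [0.001, -0.0, -1.0]]
ft_force: [0.5, 0.4, 1.1]
grip_width: 0.0602
gripper_force: 0.0
3.65 [-0.87827776 -0.55351728 -0.61751884] [-1.27866452e+01  1.32009666e+01  6.45486839e+01  1.38701295e-04
  1.02056224e+02  1.08405377e+02]
```

View pics/wrist4.png

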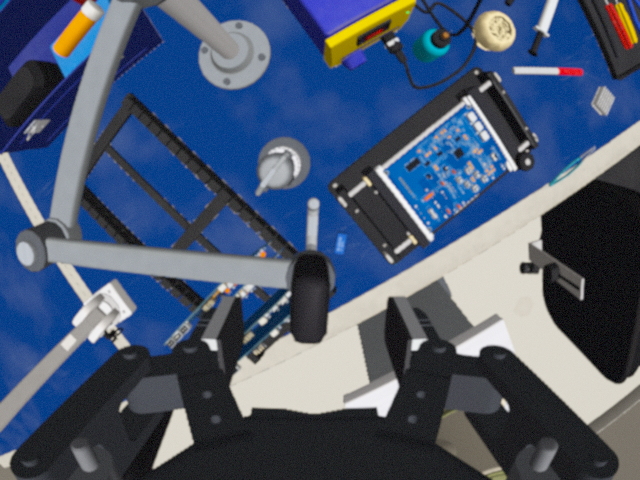

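Converted, 0.016 m is 0.64.

```bash
python3 nudge.py '0,0,0.64,0,0.06 | 0,0,0.64,0,0.06 | 0,0,0,0,0.0 | 0,0,0,0,0.0 | 0,0,0,0,0.0 | 0,0,0,0,0.0 | 0,0,0,0,0.0 | 0,0,0,0,0.0' 80
python3 - <<'E'
from rig import env
from h import *
w=load("wrist4")
a=cv2.resize(w["pixels"][125:205,240:320],None,fx=6,fy=6,interpolation=cv2.INTER_CUBIC)
np.set_printoptions(precision=4,suppress=True)
c=np.array([.552,.0218]);out=[a]
for psi in(10,20,30):
    b=a.copy();r=np.deg2rad(psi);y=np.array([-np.sin(r),np.cos(r)])
    P=[((proj(w,[*(c+y*l/1e3),z])-[240,125])*6).astype(int) for l,z in((24,.135),(8,.182),(-8,.182),(-24,.135))]
    for p in P: cv2.circle(b,tuple(int(i) for i in p),5,(255,0,0),2)
    print(psi,[p.tolist() for p in P])
cv2.imwrite("pics/c4.png",a[:,:,::-1])
E
```

```text
time_s: 4.45
position: [0.5019, 0.007, 0.3469]
tool_rot: [[0.856, -0.518, 0.002], [-0.518, -0.856, -0.0], [0.001, -0.001, -1.0]]
ft_force: [0.7, -0.4, 2.7]
grip_width: 0.015
gripper_force: 78.2
10 [[115, 387], [147, 363], [227, 291], [324, 200]]
20 [[133, 404], [154, 369], [220, 285], [306, 183]]
30 [[153, 417], [162, 374], [212, 280], [285, 169]]
```

View pics/c4.png

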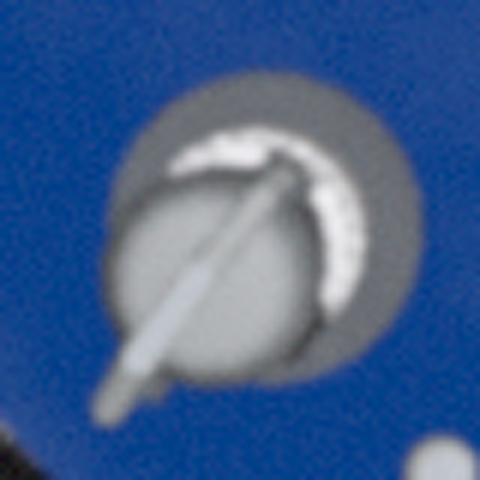

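Converted, 0.006 m is 0.24, 0.005 m is 0.2.

```bash
python3 nudge.py '0,0,0.2,-7.3,0.0 | 0,0,0.24,-7.3,0.0 | 0,0,0.24,-7.3,0.0 | 0,0,0.24,-7.3,0.0 | 0,0,0.24,-7.3,0.0 | 0,0,0.24,-7.3,0.0 | 0,0,0.24,-7.3,0.0 | 0,0,0,0,0.0 | 0,0,0,0,0.0' 100
python3 nudge.py '0,0,0.56,0,0.0 | 0,0,0.56,0,0.0 | 0,0,0.56,0,0.0 | 0,0,0.56,0,0.0 | 0,0,0.56,0,0.0 | 0,0,0.52,0,0.0 | 0,0,0,0,0.0 | 0,0,0,0,0.0' 100
python3 - <<'E'
from rig import env
from h import *
s=snap(env,"scene",5);w=snap(env,"wrist",5);print(env.observe()["ft_force"])
a=cv2.resize(s["pixels"][230:370,240:340],(400,560),interpolation=cv2.INTER_CUBIC)
b=cv2.resize(w["pixels"][60:480,200:500],(400,560))
cv2.imwrite("pics/c5.png",np.hstack([a,b])[:,:,::-1])
E
```

```text
time_s: 5.35
position: [0.5021, 0.007, 0.3062]
tool_rot: [[0.94, 0.34, 0.002], [0.34, -0.94, -0.0], [0.002, 0.001, -1.0]]
ft_force: [0.0, -0.2, 6.4]
grip_width: 0.0148
gripper_force: 100.4
time_s: 6.15
position: [0.5031, 0.0068, 0.2243]
tool_rot: [[0.94, 0.34, 0.006], [0.34, -0.94, -0.001], [0.005, 0.003, -1.0]]
ft_force: [0.2, 0.3, 14.2]
grip_width: 0.0145
gripper_force: 101.6
[-0.30702018  0.43428337 13.82555288]
```

View pics/c5.png

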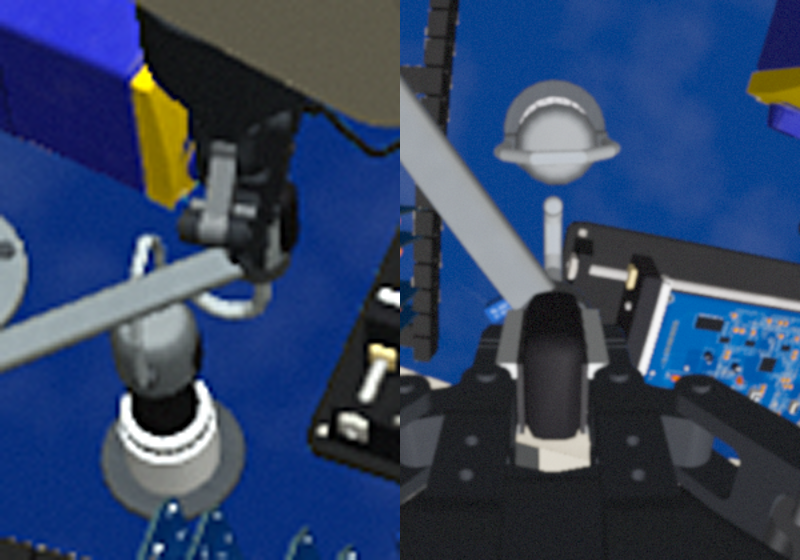

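Converted, 0.003 m is 0.12, 0.0025 m is 0.1.

```bash
python3 nudge.py '0,0.1,0.12,0,0.0 | 0.28,0,0,0,0.0 | 0.28,0,0,0,0.0 | 0.28,0,0,0,0.0 | 0.28,0,0,0,0.0 | 0.28,0,0,0,0.0 | 0.24,0,0,0,0.0 | 0,0,0,0,0.0 | 0,0,0,0,0.0' 100
python3 - <<'E'
from rig import env
from h import *
s=snap(env,"scene",6);w=snap(env,"wrist",6);print(env.observe()["ft_force"])
a=cv2.resize(s["pixels"][230:370,240:340],(400,560),interpolation=cv2.INTER_CUBIC)
b=cv2.resize(w["pixels"][60:480,200:500],(400,560))
cv2.imwrite("pics/c6.png",np.hstack([a,b])[:,:,::-1])
E
```

```text
time_s: 7.15
position: [0.5427, 0.0185, 0.2219]
tool_rot: [[0.94, 0.34, 0.007], [0.34, -0.94, -0.001], [0.006, 0.003, -1.0]]
ft_force: [0.6, 0.6, 14.9]
grip_width: 0.0148
gripper_force: 101.7
[ 0.09541437 -0.47981123 14.53672605]
```

View pics/c6.png

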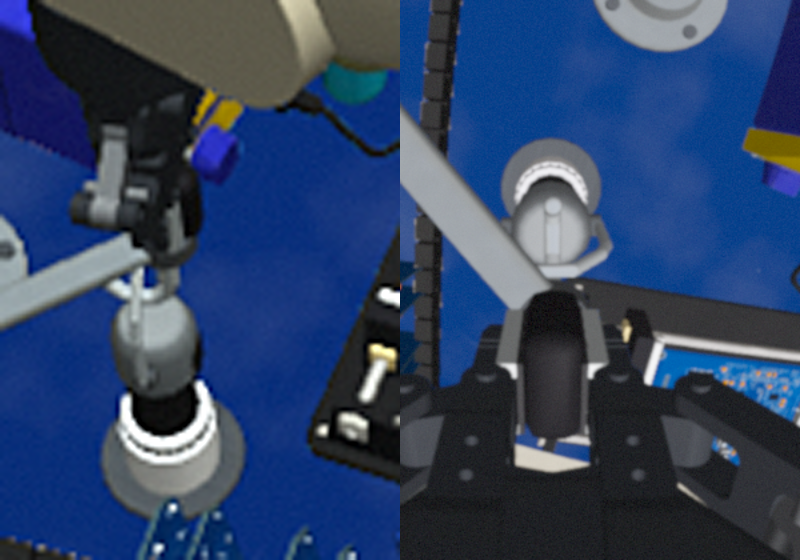

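```bash
for i in 1 2; do :; done; python3 nudge.py '0,0,-0.24,0,0.0 | 0,0,-0.24,0,0.0 | 0,0,-0.24,0,0.0 | 0,0,-0.16,0,0.0 | 0,0,0,0,0.0'
python3 nudge.py '0,0,-0.16,0,0.0 | 0,0,-0.16,0,0.0 | 0,0,-0.16,0,0.0 | 0,0,-0.16,0,0.0 | 0,0,-0.16,0,0.0 | 0,0,0,0,0.0 | 0,0,0,0,0.0'
```

```text
time_s: 7.75
position: [0.5424, 0.0185, 0.2441]
tool_rot: [[0.94, 0.34, 0.007], [0.34, -0.94, -0.001], [0.006, 0.003, -1.0]]
ft_force: [0.7, 0.1, 12.5]
grip_width: 0.0147
gripper_force: 101.4
time_s: 8.45
position: [0.5418, 0.0186, 0.2627]
tool_rot: [[0.94, 0.34, 0.004], [0.34, -0.94, -0.001], [0.003, 0.002, -1.0]]
ft_force: [0.0, 0.4, 6.4]
grip_width: 0.0145
gripper_force: 100.5
```

Converted, -0.007 m is -0.28, -0.005 m is -0.2.

```bash
python3 nudge.py '0,0,-0.2,0,0.0 | 0,0,-0.28,0,0.0 | 0,0,-0.28,0,0.0 | 0,0,-0.28,0,0.0 | 0,0,-0.28,0,0.0 | 0,0,-0.28,0,0.0 | 0,0,-0.28,0,0.0 | 0,0,-0.28,0,0.0 | 0,0,-0.2,0,0.0 | 0,0,-0.16,0,0.0'
python3 nudge.py '0,0,-0.16,0,0.0 | 0,0,-0.12,0,0.0 | 0,0,0,0,0.0 | 0,0,0,0,0.0 | 0,0,0,0,0.0'
python3 - <<'E'
from rig import env
from h import *
for n in("scene","top","wrist"):snap(env,n,7)
np.set_printoptions(precision=2,suppress=True)
f=env.observe()["ft_force"];print(f)
s=load("scene7");w=load("wrist7");a,b=load("scene6"),load("wrist6")
# is the stand now empty: compare stand region + driver
u,v=proj(s,[.553,.022,.04]).astype(int);print(u,v)
g=cv2.cvtColor(s["pixels"],cv2.COLOR_RGB2GRAY);g0=cv2.cvtColor(a["pixels"],cv2.COLOR_RGB2GRAY)
print(g0[v-16:v+14:2,u-14:u+16:3]);print(g[v-16:v+14:2,u-14:u+16:3])
E
```

```text
time_s: 9.45
position: [0.541, 0.0186, 0.3245]
tool_rot: [[0.94, 0.341, -0.001], [0.341, -0.94, 0.0], [-0.0, -0.0, -1.0]]
ft_force: [-1.0, 0.0, 0.6]
grip_width: 0.0148
gripper_force: 99.8
time_s: 9.95
position: [0.541, 0.0187, 0.3311]
tool_rot: [[0.94, 0.341, -0.0], [0.341, -0.94, 0.0], [-0.0, -0.0, -1.0]]
ft_force: [-0.0, -0.2, 1.0]
grip_width: 0.0146
gripper_force: 99.5
[0.73 0.28 0.1 ]
281 334
[[ 49  64  83 103 105 102  87  41  47  52]
 [ 50  53  78  95  85  80  75  28  56  53]
 [ 51  54  65 106  69  74  75  48  53  50]
 [ 49  53  54 105  54  70  70  18  42  53]
 [ 50  48  47  73  61  68  62  87 103  49]
 [ 52  65   5  46  59  47  10   0 255  41]
 [ 48 197   0  13   8  14  17   0 255  65]
 [ 52 210   0  12  12  15  17   0 255  74]
 [ 46 216  76  14  15  15  17  44 241  85]
 [ 65 164 255   0  15  16   0 255 134  97]
 [ 92 215 255 246   0   4 254 255 215 129]
 [ 93 109 142 255 255 255 251 144 252 137]
 [ 92  86 245  62 132 128 104 252 153 139]
 [ 98  93 107 239 255 254 245 155 163 135]
 [ 93  93 120 122 122 127 140 155 160 104]]
[[ 47 169 255 255 255 255 254  88  48  51]
 [ 48  53 173 248 246 202 124  48  50  52]
 [ 48  48  76 114 112 136  52  50  48  51]
 [ 51  47  44  19 147 253 200  28  50  54]
 [ 51  50  28 255 255 255 255 255  29  49]
 [ 48  43 254 255 146 121 132 255 238  44]
 [ 50  42 255 147 156 139 134 129 255  60]
 [ 50 203 252 162 156 143 130 111 255  67]
 [ 42 250 231 165 158 144 132 114 255  79]
 [ 64 249 234 163 135  94  95 105 255  94]
 [ 97 231 252 153  87  89  88 143 255 126]
 [ 94 103 255 131  84  85  67 255 245 138]
 [ 93  84 250 255 240 225 254 255 150 140]
 [ 96  93 107 240 255 255 248 153 159 135]
 [ 92  92 119 120 121 125 139 155 161 106]]
```

```bash
python3 - <<'E'
from h import *
np.set_printoptions(precision=4,suppress=True)
for n in("wrist1","wrist7","scene1","top7"):
    d=load(n);h=cv2.cvtColor(d["pixels"],cv2.COLOR_RGB2HSV).astype(int)
    board=((h[...,0]>95)&(h[...,0]<118)&(h[...,1]>110)&(h[...,2]>110))|((h[...,1]<60)&(h[...,2]>190))
    # keep only within 110 mm of the rough centre
    u,v=np.meshgrid(np.arange(640),np.arange(480))
    m=np.zeros((480,640),np.uint8)
    for y,x in np.argwhere(board):
        p=plane(d,x,y,.066)
        if np.hypot(p[0]-.447,p[1]+.16)<.1:m[y,x]=255
    m=cv2.morphologyEx(m,cv2.MORPH_CLOSE,np.ones((5,5)));m=cv2.morphologyEx(m,cv2.MORPH_OPEN,np.ones((5,5)))
    c=max(cv2.findContours(m,cv2.RETR_EXTERNAL,cv2.CHAIN_APPROX_NONE)[0],key=cv2.contourArea)[:,0]
    P=np.array([plane(d,*q,.066)[:2] for q in c],np.float32)
    print(n,len(c),cv2.minAreaRect(P))
E
```

```text
wrist1 388 ((0.4465007483959198, -0.15923526883125305), (0.11374597251415253, 0.15586283802986145), 8.855433464050293)
wrist7 379 ((0.45697811245918274, -0.15708735585212708), (0.10336561501026154, 0.1555095911026001), 9.349408149719238)
scene1 347 ((0.46594002842903137, -0.15737071633338928), (0.16173166036605835, 0.15772609412670135), 9.03227424621582)
top7 204 ((0.4442804455757141, -0.1600712686777115), (0.10798843204975128, 0.15752439200878143), 8.08747386932373)
```

Converted, -0.0125 m is -0.5, -0.011 m is -0.44.

```bash
python3 nudge.py '-0.064,0.052,0,0,0 | -0.124,0.104,0,0,0 | -0.188,0.156,0,0,0 | -0.248,0.208,0,0,0 | -0.312,0.264,0,0,0 | -0.376,0.316,0,0,0 | -0.44,0.368,0,0,0 | -0.5,0.42,0,0,0 | -0.5,0.42,0,0,0 | -0.5,0.42,0,0,0'
python3 nudge.py '-0.5,0.42,0,0,0 | -0.5,0.42,0,0,0 | -0.5,0.42,0,0,0 | -0.44,0.368,0,0,0 | -0.376,0.316,0,0,0 | -0.312,0.264,0,0,0 | -0.248,0.208,0,0,0 | -0.188,0.156,0,0,0 | -0.124,0.104,0,0,0 | -0.064,0.052,0,0,0'
python3 nudge.py '0,0,0,0,0 | 0,0,0,0,0 | 0,0,0,0,0 | 0,0,0,0,0 | 0,0,0,0,0 | 0,0,0,0,0 | 0,0,0,0,0 | 0,0,0,0,0 | 0,0,0,0,0 | 0,0,0,0,0'
python3 - <<'E'
from rig import env
from h import *
print(np.mean([(snap(env,"top",8),snap(env,"scene",8),env.observe()["ft_force"])[2] for _ in range(6)],0),env.observe()["time_s"])
E
```

```text
time_s: 11.1
position: [0.487, -0.0744, 0.3314]
tool_rot: [[0.94, 0.34, 0.0], [0.34, -0.94, 0.0], [0.0, -0.0, -1.0]]
ft_force: [0.6, -0.1, -0.2]
grip_width: 0.0145
gripper_force: 99.4
time_s: 12.1
position: [0.4346, -0.1652, 0.3313]
tool_rot: [[0.94, 0.341, 0.0], [0.341, -0.94, 0.0], [0.0, -0.0, -1.0]]
ft_force: [-0.2, -0.0, -0.3]
grip_width: 0.0144
gripper_force: 99.4
time_s: 13.1
position: [0.4347, -0.165, 0.3313]
tool_rot: [[0.94, 0.341, 0.0], [0.341, -0.94, 0.0], [0.0, -0.0, -1.0]]
ft_force: [0.1, 0.0, -0.8]
grip_width: 0.0145
gripper_force: 99.4
[ 0.58532634  0.31336658 -0.6514053 ] 13.7
```

```bash
python3 - <<'E'
from rig import env
from h import *
np.set_printoptions(precision=4,suppress=True)
F=[]
for i in range(12):
    w=snap(env,"wrist",9);F.append(env.observe()["ft_force"])
print(np.mean(F,0),np.std(F,0)/12**.5,env.observe()["time_s"])
s=load("scene8");s0=load("scene4")
print("pred bit",proj(s,[.45,-.16,.0895]),"origin",proj(s,[.45,-.16,.12]),"top",proj(s,[.45,-.16,.21]))
d=cv2.absdiff(s["pixels"],s0["pixels"]).max(2)>30
u,v=proj(s,[.45,-.16,.105]).astype(int)
for y in range(v-24,v+26,2): print(y,''.join('#' if q else '.' for q in d[y,u-35:u+36]),u-35)
print("wrist pred bit",proj(w,[.45,-.16,.0895]),"housing",proj(w,[.45,-.16,.21]),"board",proj(w,[.45,-.16,.066]))
E
```

```text
[ 0.2769  0.2858 -0.5671] [0.1323 0.1261 0.1832] 14.3
pred bit [372.5291 274.0035] origin [373.4629 264.9222] top [376.4977 235.4099]
245 ......................................##############................... 337
247 ........................................####..######.#................. 337
249 ................................####.##############.................... 337
251 ................................###########.######..................... 337
253 ................................###################.................... 337
255 ................................##################..................... 337
257 ..............................##.#################..................... 337
259 .............................######################.................... 337
261 .............................######################.................... 337
263 ............................########################................... 337
265 ............................########################................... 337
267 .............................######################.................... 337
269 ..
[... 422 characters left out ...]
............................................... 337
281 ....................................................................... 337
283 ....................................................................... 337
285 ....................................................................... 337
287 ....................................................................... 337
289 ....................................................................... 337
291 ....................................................................... 337
293 ....................................................................... 337
wrist pred bit [314.5022 193.2525] housing [314.6644 220.2923] board [314.4816 189.8479]
```

The rows are not in the units I measure in: shifts go in units of 25 mm. I convert before sending: 0.002 m is 0.08, 0.001 m is 0.04.

```bash
python3 nudge.py '0.04,0,0.08,0,0 | 0.04,0,0.08,0,0 | 0.04,0,0.08,0,0 | 0,0,0,0,0 | 0,0,0,0,0 | 0,0,0,0,0 | 0,0,0,0,0'
python3 - <<'E'
from rig import env
import numpy as np
F=[]
for i in range(14):
    env.get_image("wrist");F.append(env.observe()["ft_force"])
print(np.mean(F,0),env.observe()["time_s"])
E
```

```text
time_s: 15.0
position: [0.4375, -0.1639, 0.3254]
tool_rot: [[0.94, 0.341, 0.0], [0.341, -0.94, 0.0], [0.0, -0.0, -1.0]]
ft_force: [0.3, -0.7, 0.8]
grip_width: 0.0146
gripper_force: 99.5
[0.17171262 0.06480616 0.40328667] 15.7
```

```bash
python3 nudge.py '0,0,0,0,0 | 0,0,0,0,0 | 0,0,0,0,0' 20
python3 nudge.py '0,0,0,0,0.018 | 0,0,0,0,0.022 | 0,0,0,0,0.03 | 0,0,0,0,0.04 | 0,0,0,0,0.05 | 0,0,0,0,0.05 | 0,0,0,0,0.05 | 0,0,0,0,0.05'
python3 - <<'E'
from rig import env
from h import *
np.set_printoptions(precision=1,suppress=True)
s=env.observe();print(s["ft_force"],s["gripper_force"])
w=snap(env,"wrist",10);a=load("wrist9")
def grip(d):
    print([proj(d,[.4375,-.164,.351-.02+z]) for z in(-.01,.01)])
    g=cv2.cvtColor(d["pixels"],cv2.COLOR_RGB2GRAY);return g
grip(a);g=grip(w)
y=int(proj(w,[.4375,-.164,.341])[1])
for yy in(y-25,y-10,y+5): print(yy,g[yy,240:390:4])
E
```

```text
time_s: 16.0
position: [0.4375, -0.164, 0.3253]
tool_rot: [[0.94, 0.341, 0.0], [0.341, -0.94, 0.0], [0.0, -0.0, -1.0]]
ft_force: [-0.5, -0.4, 0.8]
grip_width: 0.015
gripper_force: 99.5
time_s: 16.8
position: [0.4375, -0.164, 0.3253]
tool_rot: [[0.94, 0.341, -0.0], [0.341, -0.94, -0.0], [-0.0, -0.0, -1.0]]
ft_force: [-0.9, 0.3, 0.9]
grip_width: 0.0502
gripper_force: 0.0
[-0.9  0.3  0.9] 0.0
[array([313.8, 310.5]), array([313.7, 334.6])]
[array([313.7, 323.5]), array([313.7, 349.9])]
324 [ 16  29  33  18  82 152 217 217 217 217 217 217 185  26  27  33  41  40
  38  44  36  38  42  32  24 203 215 218 212 209 204 207 207 163  23  21
  19  27]
339 [ 27  29  24  28 189 216 216 217 217 217 217 217 201  28  36  45  50  50
  55  59  64  63  55  46  42 214 216 217 216 217 218 216 217 180  22  19
  25  17]
354 [ 26  27  15 184 219 216 216 216 217 216 217 215 206  21  38  41  50  53
  58  61  59  57  47  40  51 176  94 160 205 179 205  48  19  17  22  32
  28  30]
```

```bash
python3 nudge.py '0,0,-0.4,0,0.05 | 0,0,-0.8,0,0.05 | 0,0,-1,0,0.05 | 0,0,-1,0,0.05 | -0.4,0,-1.2,0,0.05 | -1.2,0,-0.8,0,0.05 | -1.2,0,0,0,0.05 | -1.2,0,0,0,0.05 | 0,0,0,0,0.05 | 0,0,0,0,0.05'
python3 nudge.py '0,0,0,0,0.05 | 0,0,0,0,0.05 | 0,0,0,0,0.05 | 0,0,0,0,0.05 | 0,0,0,0,0.05 | 0,0,0,0,0.05 | 0,0,0,0,0.05 | 0,0,0,0,0.05 | 0,0,0,0,0.05 | 0,0,0,0,0.05'
python3 - <<'E'
from rig import env
from h import *
np.set_printoptions(precision=4,suppress=True)
A=[snap(env,"scene",11)];W=[snap(env,"wrist",11)]
for i in range(6):env.get_image("top")
A.append(snap(env,"scene",12));W.append(snap(env,"wrist",12))
for P in(A,W):
    e=cv2.absdiff(P[0]["pixels"],P[1]["pixels"]).max(2);print("changed px",(e>40).sum())
s0=load("scene4")
d=(cv2.absdiff(A[1]["pixels"],s0["pixels"]).max(2)>30)
print("pred bit",proj(A[1],[.452,-.16,.0845]))
for y in range(180,290,4): print(y,''.join('#' if q else '.' for q in d[y,335:420]))
# grip in wrist: dark blob near prediction
w=W[1];u,v=proj(w,[.4375,-.164,.35]);print("grip pred",u,v)
g=(w["pixels"].max(2)<70).astype(np.uint8);n,l,st,ce=cv2.connectedComponentsWithStats(g)
for i in range(1,n):
    if st[i,4]>300 and np.hypot(*(ce[i]-[u,v]))<60:print(st[i],ce[i])
print(env.observe()["time_s"])
E
```

```text
time_s: 17.85
position: [0.3433, -0.1981, 0.4561]
tool_rot: [[0.941, 0.34, 0.001], [0.34, -0.941, -0.001], [0.001, 0.001, -1.0]]
ft_force: [0.2, -0.0, -0.5]
grip_width: 0.0502
gripper_force: 0.0
time_s: 18.85
position: [0.3435, -0.1981, 0.4553]
tool_rot: [[0.94, 0.341, -0.0], [0.341, -0.94, -0.0], [-0.0, -0.0, -1.0]]
ft_force: [0.4, -0.2, -0.4]
grip_width: 0.0497
gripper_force: 0.0
changed px 4
changed px 342
pred bit [371.4875 275.0507]
180 ###############...#####...###########################################################
184 ##########.......................####################################################
188 #########.................................###########################################
192 #######.....................................#########################################
196 ..............................................#######################################
200 .......................................########################......################
204 .............................#################################................#######
208 ...................#..##
[... 1258 characters left out ...]
........######################.................................
268 ..............................######################.................................
272 .................................################....................................
276 .....................................................................................
280 .....................................................................................
284 .....................................................................................
288 .....................................................................................
grip pred 314.100378885059 95.6337066357884
[ 218   53  194  123 7540] [313.5525 113.4752]
19.35
```

```bash
python3 nudge.py '0,0,0,0,0.05 | 0,0,0,0,0.05 | 0,0,0,0,0.05 | 0,0,0,0,0.05 | 0,0,0,0,0.05 | 0,0,0,0,0.05 | 0,0,0,0,0.05 | 0,0,0,0,0.05 | 0,0,0,0,0.05 | 0,0,0,0,0.05' | head -2
python3 - <<'E'
from rig import env
from h import *
np.set_printoptions(precision=4,suppress=True)
a=load("wrist12");w=snap(env,"wrist",13);s=snap(env,"scene",13);s1=load("scene11")
e=cv2.absdiff(a["pixels"],w["pixels"]).max(2)>40;yx=np.argwhere(e);print(len(yx),yx.mean(0),yx.std(0))
print("scene",(cv2.absdiff(s["pixels"],s1["pixels"]).max(2)>40).sum())
for z in(.11,.115,.12):print(z,plane(s,376,265.5,z))
# relay and pot unchanged vs start
s0=load("scene0")
for nm,p in(("pot",[.569,-.325,.03]),("relay",[.418,.012,.01]),("board",[.45,-.16,.066])):
    u,v=proj(s,p).astype(int);q=cv2.absdiff(s["pixels"],s0["pixels"]).max(2)[v-14:v+15,u-14:u+15]>40
    print(nm,u,v,q.sum())
t=snap(env,"top",13);t0=load("top0")
u,v=proj(t,[.45,-.16,.25]).astype(int);d=cv2.absdiff(t["pixels"],t0["pixels"]).max(2)>40
for y in range(v-40,v+40,3): print(y,''.join('#' if q else '.' for q in d[y,u-45:u+46]),u-45)
E
```

```text
time_s: 20.35
position: [0.3435, -0.198, 0.4553]
183 [287.4536 184.    ] [19.0784 27.4672]
scene 4
0.11 [ 0.4478 -0.1681  0.11  ]
0.115 [ 0.4464 -0.1647  0.115 ]
0.12 [ 0.4451 -0.1612  0.12  ]
pot 356 218 310
relay 344 369 0
board 371 280 161
250 ........................................................................................... 278
253 ........................................................................................... 278
256 ........................................................................................... 278
259 ........................................................................................... 278
262 #####...................................................................................... 278
265 ##########........................................................##########............... 278
268 ###############...............................................#################............ 278
271 ....################.................................############################.......... 278
274 .........#################.......................####
[... 1142 characters left out ...]

310 ....................#######################################################..############## 278
313 ..................##########################################################..############# 278
316 ...............#.##########################################################..#####.#####... 278
319 ...........#####..########################################################....############# 278
322 ........########..###############......#.#################...############################## 278
325 .....############..############.########################################################### 278
328 ..###############..#############........##.....############################################ 278
```

```bash
python3 - <<'E'
from h import *
t,t0=load("top13"),load("top0")
d=cv2.absdiff(t["pixels"],t0["pixels"]).max(2)>40
print("pot",d[240:270,370:402].sum(),"relay",d[308:324,245:264].sum())
E
python3 -c "
from rig import env
s=env.observe();print(s['time_s'],s['ft_force']);print(env.close_job())"
```

```text
pot 0 relay 0
20.5 [ 0.86079396 -0.40720657 -0.39420981]
the job is handed in; nothing more can be done
None
```

The job is handed in at 20.5 s: the screwdriver hangs still from the balancer, let go, within about 5 mm of the board's middle and by my estimate about 18 mm above it, and the pot and relay look unmoved in the images.

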